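# Unlock the honing wheel's dead-man lever and hold it at slow speed

## Task

The honing wheel's dead-man hand lever is locked by a steel hasp lying across its wooden pad: swing the hasp up off its catch and right over to the other side, well past upright, leaving the lever alone meanwhile. Then press the pad down with the fingertips until it is level with the top of the small steel post beside it (half of its travel, the slow speed; never push it down to the bottom) and finish while still holding it there: do not let go. Leave the other things on the bench where they are.

Things in the scene. Friction and masses are not known exactly. Their poses are not given: they have to be found in the camera images.
- control: Hand control fixed to the bench: grey base plate 230 (x) x 150 (y) x 12 mm. Origin: centre of the plate's underside, z up; yaw within 0.4 rad. In its frame (mm): lever pivot at x 85, z 55, lever pointing to -x; hasp hinge post (36 x 12, top z 92) at x -60, y 50; catch post (26 x 14, top z 92, its wire loop to z 109) at x -60, y -45. The shut hasp bridges these posts over the lever's pad.
- lever (a joint): Lever angle, rad: 0 = up at rest (tilted 0.18, its -x end high), 0.18 = level with the index post's top, 0.36 = bottom stop. The pad's centre is 155 mm from the pivot, so it sinks about 28 mm to level, 56 mm to the bottom. A spring lifts it: at the pad's centre about 4 N to start it, 8 N at level, 12 N at the bottom.
- lever_pad (a point): Centre of the top face of the lever's pale wooden pad, 70 (x) x 40 (y) x 12 mm; moves with the lever. About 89 mm above the bench at rest, 61 mm when the lever is level; about x -70, y 0 in the control's frame. Its axes: x along the lever towards the pivot, z out of the pad.
- post_top (a point): Centre of the top of the index post, a fixed upright steel pin 10 mm in diameter, top 61 mm above the bench, at x -90, y -36 mm in the control's frame, 11 mm beside the pad's edge.
- hasp (a joint): Hasp's angle, rad: 0 = shut, lying level over the catch; grows as its free end swings up and over towards the control's +y side; 1.57 = upright; 2.75 = stop, folded back out over the +y side, 0.4 rad above level. Starts between 0 and 0.3. A stiff hinge: it stays where it is left; about 1 to 2 N at the ball moves it.
- hasp_hinge (a point): Middle of the hasp's hinge axis, which runs along the control's x: at x -60, y +45, z 98.5 mm in the control's frame. Fixed.
- hasp_ball (a point): Centre of the 20 mm steel ball knob to grip, on a stem 8 mm thick at the hasp's free end; moves with it. The hasp: steel strap 28 mm wide, 5 thick, 124 long from the hinge, slotted; its last 18 mm, under the ball, are 14 wide. The ball's centre is 113 mm along the strap from the hinge axis and 28 mm above the strap's middle plane: 126 mm above the bench when shut.
- chisel_wide: Bystander: wood-handled chisel, 255 mm long, 29 mm thick, lying beside the control on its -y side. Origin on the bench under the handle's middle, x along the blade.
- chisel_narrow: Bystander: narrow chisel, 265 mm long, lying at the right. Origin on the bench under the handle's middle.
- mallet: Bystander: turned wooden mallet standing on its head, 92 mm in diameter, 213 mm tall, at the left. Origin at the centre of its underside.
- glue: Bystander: standing white glue bottle, 60 mm in diameter, 170 mm tall, at the left. Origin at the centre of its underside.
- offcut: Bystander: wood offcut 70 x 45 x 30 mm lying beside the control on its +y side. Origin at the centre of its underside.
- knife: Bystander: carving knife, 180 mm long, 18 mm thick, at the right near the robot. Origin under it, 45 mm from the handle's middle towards the blade.
- blank: Bystander: wooden carving blank 75 x 75 x 120 mm standing at the right. Origin at the centre of its underside.

How it is judged:
On the way, in this order (a step that is already met when the one before it is completed fails the run):
1. the hasp is swung off its catch and over to the other side, the lever still up (value of joint hasp above 2.2 rad and value of joint lever below 0.05 rad), for 0.2 s.
2. the lever is pressed to half of its travel, level with the index post (value of joint lever between 0.145 and 0.215 rad and value of joint hasp above 2.2 rad), for 0.4 s.
At the end, for the whole second after the job is handed in: Through the last second the fingers press on the lever with more than 3 N and keep it still at 0.145 to 0.215 rad (pad level with the post within about 5 mm), with the hasp swung over beyond 2.2 rad (all of step 2 and contact force between the fingers and lever above 3 N and velocity of joint lever between -0.05 and 0.05 rad/s); the arm keeps its last pose, push and grip.
It fails at once if the lever is pushed down to its bottom stop (value of joint lever above 0.335 rad).
It fails at once if the lever is pressed before the hasp is off (value of joint hasp below 1.57 rad and value of joint lever above 0.08 rad).
It fails at once if another thing on the bench is shifted by more than 30 mm (distance of any of chisel_wide, chisel_narrow, mallet, glue, offcut, knife, blank from where it was at the start of the episode above 0.03 m).
It also fails if it takes over 58 s, if anything falls off the work surface, if the arm or the gripper's body presses on something with over 40 N, if the wrist force passes 120 N, or if a joint passes its speed limit or range.

## Robot

A 6-joint arm with a two-finger parallel gripper is mounted at the origin on the work surface. World frame = base frame: x ahead of the robot, y to its left, z up, the work surface at z = 0. Lengths are in m, angles in rad, forces in N, time in s.
With the tool pointing down it reaches from about 0.25 to 0.775 m from the base axis. Payload 4 kg.
Tool frame: the origin (TCP) lies midway between the tips of the shut fingers; the grasp point (between the pads) lies 19 mm behind it (robot.pinch_z is the distance from the TCP to the grasp point, in m); x points along the fingers, y is the direction in which the jaws open and shut, and the axes are right-handed (so a half turn about x gives the same grasp; the last joint's range is limited). The gripper opens to 94 mm and grips with 3 to 60 N. Pads are 16 mm wide; open, the fingers measure 119 mm over their backs; the gripper's body (75 mm by 177 mm) begins 78 mm behind the grasp point.
Start: joints at [-1.224, 0.087, 1.371, -0, 1.684, -0.103], TCP at [0.239, -0.495, 0.206] pointing down, gripper open.
Joint ranges: [-3.1, 3.1], [-0.76, 2.03], [0.27, 2.55], [-1.08, 4.22], [0.17, 2.65], [-2.57, 2.57]. Speed limits (rad/s): [2.79, 2.79, 3.14, 3.14, 3.14, 3.14].

## Interface

Orientations are given as [roll, pitch, yaw] about the fixed x, y, z axes, in that order (R = Rz(yaw) Ry(pitch) Rx(roll)).
In Python, from bench import robot, imaging gives the robot as it stands. The module is installed in compiled form; this text tells all that it offers.
- The arm moves only by the tool drive_tool, never from a script. Its argument "commands" is a list that holds one entry, the list of rows, each a list of 4 numbers: the shift along the tool's x, y, z as a fraction of full scale, then the turn about the tool's x as a fraction of full scale. A call has 1 to 20 rows; each row shifts and turns the commanded pose from where the row before left it, along the tool's axes as they then stand; what a row does not reach is not made up. Full scale, the value 1, is 0.25 m for a shift and 360 degrees for a turn. A row lasts 1/10 s, in which the tool goes at most 50 mm and 8.59 degrees, less where a joint would pass 70% of its speed; a pose out of reach is approached as far as the arm can. A call with a number of a shift or a turn outside -1 to 1 is refused whole. A call with a gripper value outside its range is refused whole. "grip" is the opening, from 0 (shut) to 1 (fully open), set as the call begins (left out, the last holds). The fingers move at their own pace and stop on an object; the grip force is fixed at half the most. Time passes only in rows, so rows that do not move let the fingers close. It gives the time, the measured TCP pose, the force and the opening at its end, in the units of the state.
- robot.get_obs(): the state, without advancing time (a new reading comes with each control period).
- imaging.snapshot(name): name is "scene" or "top"; returns a dict with "pixels" (400x640x3 uint8, red, green, blue), "z_map" (400x640 float32, m along the optical axis (not along the pixel's ray), 0 where there is no reading), "mtx" (3x3 intrinsics, pixels), "extrinsics" (4x4, takes a point from world to camera coordinates). Camera axes: x right, y up, looking along -z (the intrinsics and any distortion apply to the point x, -y, -z); pixel columns grow to the right and rows downward; lengths in m; the calibration is good to about 2 mm. A picture is of the moment at which its call begins.
- robot.close_job(): hands the job in, once; it reports no verdict.
The state is a dict: "time": time; "joint_positions": joint angles; "qvel": joint speeds; "joint_torque": joint torques, N m; "tool_pos": TCP position; "ee_rot": TCP orientation; "wrist_force": force on the tool from outside, world axes, zero at the start; "wrist_torque": the same for the moment, N m; "width": finger opening in m.
Only numpy, scipy, OpenCV 4.12 (cv2) and the standard library are available. Lean on these libraries where they do the work, as an engineer would, in place of code of your own. Each camera call takes 0.05 s, during which the arm holds its last target.

## Working session

There is one attempt and no reset: what is moved stays moved. The work goes in short steps, Python scripts to look and compute and a tool call to move; the robot and the scene stay as the last step left them, time stands still between calls to the robot, and variables do not carry over. Pictures are saved under pics/ and viewed, and the job is handed in when it is done.

Besides the shell and the picture viewer there is one more tool, called by a JSON object that holds its "name" and its "arguments". drive_tool: Moves the arm, as the interface text tells. Shift numbers are shares of 0.25 m and turn numbers shares of 360 degrees, none past 1 either way. Its arguments: {"type":"object","properties":{"commands":{"type":"array","items":{"type":"array","items":{"type":"array","items":{"type":"number","minimum":-1,"maximum":1}}}},"grip":{"type":"number"}},"required":["commands"]}

```bash
mkdir -p pics
cat > h.py <<'E'
import numpy as np, cv2
from bench import robot, imaging
def snap(n,f):
    s=imaging.snapshot(n); cv2.imwrite('pics/'+f+'.png',s['pixels'][:,:,::-1]); np.savez('pics/'+f+'.npz',**s); return s
def world(s,u,v):
    K=s['mtx'];z=s['z_map'][v,u];E=s['extrinsics']
    x=(u-K[0,2])/K[0,0]*z;y=(v-K[1,2])/K[1,1]*z
    p=np.stack([x,-y,-z,np.ones_like(z)],-1)
    return (p@np.linalg.inv(E).T)[...,:3]
def cloud(s):
    u,v=np.meshgrid(np.arange(640),np.arange(400));return world(s,u,v)
E
python3 - <<'E'
from h import *
for n in('scene','top'):
    s=snap(n,n+'0');print(s['mtx'],s['extrinsics'])
print(robot.get_obs(), robot.pinch_z)
E
```

```text
[[429.37071961   0.         314.02800914]
 [  0.         429.37071961 202.36243772]
 [  0.           0.           1.        ]] [[-3.65335156e-01  9.30876033e-01  1.86628571e-04  2.20631286e-01]
 [-5.44635589e-01 -2.13912341e-01  8.10933774e-01  1.78862439e-01]
 [ 7.54918737e-01  2.96160972e-01  5.85137915e-01 -1.67512471e+00]
 [ 0.00000000e+00  0.00000000e+00  0.00000000e+00  1.00000000e+00]]
[[373.54010362   0.         318.18589235]
 [  0.         373.54010362 197.97246599]
 [  0.           0.           1.        ]] [[ 0.01316618 -0.99971417 -0.01995546 -0.00593512]
 [ 0.99763516  0.01178715  0.06771368 -0.50319732]
 [-0.06745911 -0.0207998   0.99750521 -1.44100808]
 [ 0.          0.          0.          1.        ]]
{'time': 0.1, 'joint_positions': array([-1.22412314e+00,  8.78636263e-02,  1.37209216e+00, -7.47146380e-07,
        1.68360021e+00, -1.03104913e-01]), 'qvel': array([ 7.13664397e-04, -8.19071862e-04, -3.33281266e-03,  7.80352680e-04,
       -4.78562300e-05, -1.81902436e-03]), 'joint_torque': array([ 2.45481890e-03, -3.41252017e+01, -3.03302085e+01,  7.20873917e-02,
        3.03960289e-02, -8.74652005e-05]), 'tool_pos': array([ 0.23894559, -0.49483525,  0.20443633]), 'ee_rot': array([-1.67352303,  1.56883299,  1.91784764]), 'wrist_force': array([ 0.45684128, -0.1228664 , -0.35900429]), 'wrist_torque': array([-0.01846401,  0.02538722,  0.01371636]), 'width': 0.09409408844964284} 0.0188
```

View pics/scene0.png

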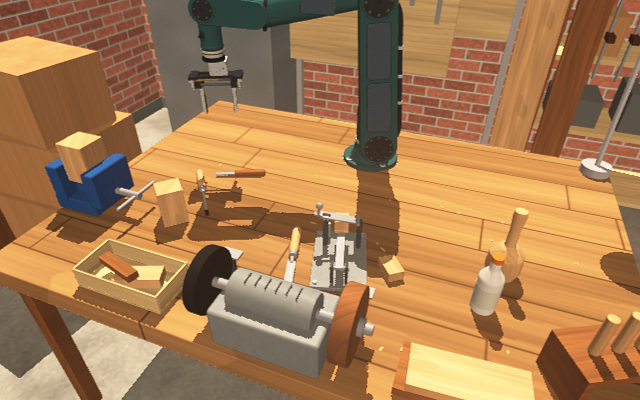

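View pics/top0.png

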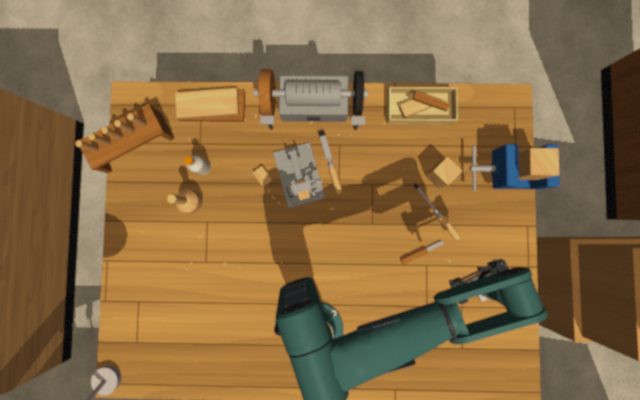

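Scene view: the control is at about (340,245) px, with the ball knob at about (319,207). In the top view the plate is at about (300,173). Next I'll measure the plate's pose and the ball.

Run:
```python
from h import *
for n in('scene','top'):
    s=dict(np.load(f'pics/{n}0.npz'));P=cloud(s)
    im=s['pixels']
    c=(300,173) if n=='top' else (340,245)
    w=(60,45) if n=='top' else (80,60)
    crop=im[c[1]-w[1]:c[1]+w[1],c[0]-w[0]:c[0]+w[0],::-1]
    cv2.imwrite(f'pics/crop_{n}.png',cv2.resize(crop,None,fx=5 if n=='scene' else 6,fy=5 if n=='scene' else 6,interpolation=cv2.INTER_CUBIC))
    g=im.astype(int); sat=g.max(2)-g.min(2)
    m=(P[...,0]>.3)&(P[...,0]<.75)&(P[...,1]>-.15)&(P[...,1]<.25)
    pl=m&(abs(P[...,2]-.012)<.006)&(sat<45)
    q=P[pl]; print(n,len(q))
    nn,lab,st,ce=cv2.connectedComponentsWithStats(pl.astype(np.uint8),connectivity=8)
    for i in range(1,nn):
        if st[i,4]>15: print(st[i],P[lab==i].mean(0))
    r=cv2.minAreaRect((q[:,:2]*1000).astype(np.float32));print(r)
    hi=m&(P[...,2]>.11); v,u=np.where(hi)
    for a,b in zip(u,v): print(a,b,P[b,a].round(4)) if len(u)<60 else None
    print(len(u))
```

```text
scene 2439
[ 310  230   37   61 1332] [0.63361851 0.0458429  0.01146479]
[344 232  23  52 945] [0.57845775 0.11554715 0.01126364]
[289 254   8   5  21] [ 0.64327588 -0.05002202  0.01492432]
[285 260  11  22 141] [ 0.70037974 -0.03202251  0.01570263]
((607.8919677734375, 41.63214111328125), (233.95167541503906, 214.60140991210938), 15.879959106445312)
152
top 1497
[320 136  11  23  86] [ 0.70605317 -0.02495669  0.01509804]
[296 143  23  39 508] [0.64417903 0.04747591 0.01224344]
[287 146   9   5  26] [0.69975563 0.10852096 0.01220751]
[274 149  51  59 863] [0.57286366 0.09903441 0.01234562]
((608.3806762695312, 48.29450225830078), (236.80882263183594, 217.2102508544922), 16.62653160095215)
1127
```

View pics/crop_scene.png

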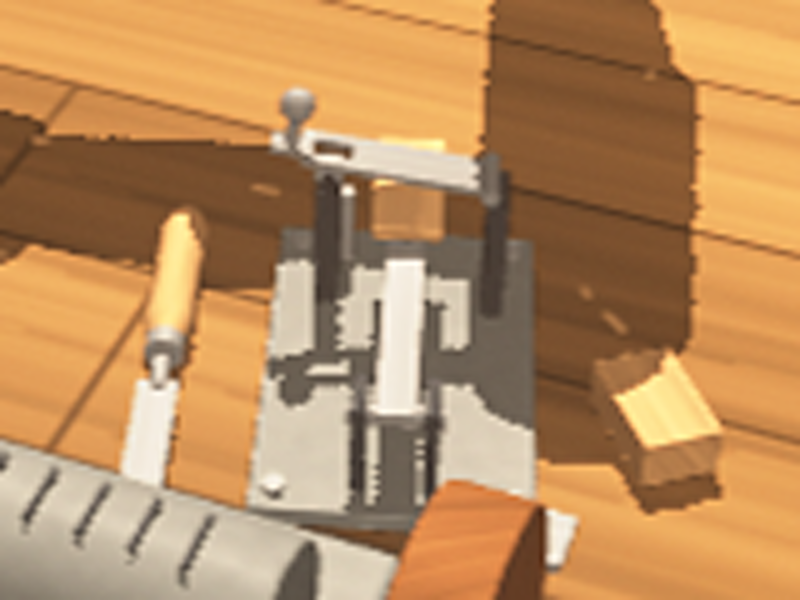

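View pics/crop_top.png

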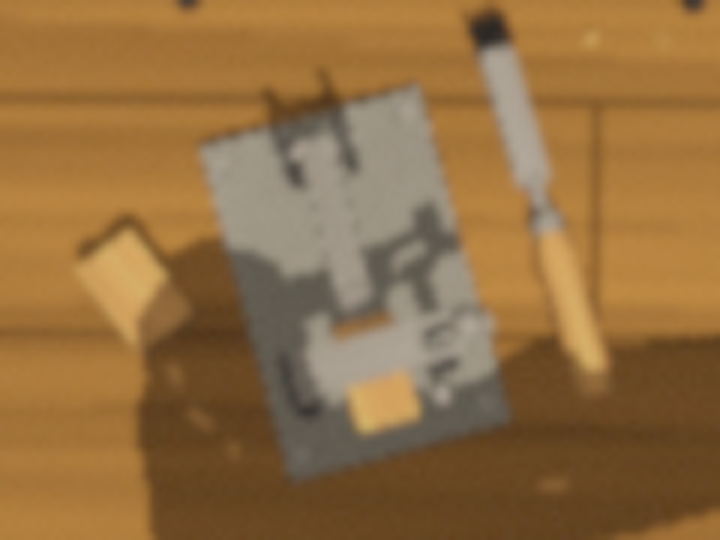

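Run:
```python
from h import *
from scipy.optimize import minimize
rs=[]
for n in('scene','top'):
    s=dict(np.load(f'pics/{n}0.npz'));P=cloud(s)
    g=s['pixels'].astype(int); sat=g.max(2)-g.min(2)
    pl=(abs(P[...,2]-.012)<.004)&(sat<45)&(P[...,0]>.45)&(P[...,0]<.74)&(P[...,1]>-.06)&(P[...,1]<.2)
    q=P[pl];c=np.array([.615,.065])
    th=.27
    R=np.array([[np.cos(th),-np.sin(th)],[np.sin(th),np.cos(th)]])
    l=(q[:,:2]-c)@R; q=q[(abs(l[:,0])<.135)&(abs(l[:,1])<.095)]
    r=cv2.minAreaRect((q[:,:2]*1000).astype(np.float32));print(n,len(q),r, q[:,2].mean())
    # pts above
    for nm,(zl,zh,mx) in {'ball':(.115,.16,45)}.items():
        m=(P[...,2]>zl)&(P[...,2]<zh)&(sat<mx)&(P[...,0]>.45)&(P[...,0]<.68)&(P[...,1]>-.06)&(P[...,1]<.2)
        v,u=np.where(m)
        for a,b in zip(u,v): print(a,b,P[b,a].round(4),g[b,a])
```

```text
scene 2204 ((598.0443115234375, 73.79840087890625), (232.45677185058594, 147.7216033935547), 16.005949020385742) 0.01140750211588021
318 203 [ 0.5584 -0.0063  0.1506] [228 214 198]
319 203 [ 0.5565 -0.0041  0.15  ] [237 229 213]
320 203 [ 0.5571 -0.001   0.1512] [231 221 205]
317 204 [ 0.561  -0.0082  0.1486] [181 167 153]
318 204 [ 0.5613 -0.0052  0.1496] [196 180 163]
319 204 [ 0.5602 -0.0027  0.1495] [201 184 165]
320 204 [ 0.5575 -0.0008  0.1482] [204 188 170]
321 204 [0.5597 0.0029 0.1506] [193 179 163]
317 205 [ 0.5626 -0.0076  0.1464] [152 136 123]
318 205 [ 0.5625 -0.0047  0.1471] [166 150 133]
319 205 [ 0.5654 -0.0007  0.1502] [172 156 139]
320 205 [0.5613 0.0007 0.1478] [173 156 139]
321 205 [0.5617 0.0037 0.1489] [162 147 132]
317 206 [ 0.5654 -0.0065  0.1453] [129 115 102]
318 206 [ 0.5657 -0.0035  0.1463] [142 126 110]
319 206 [ 5.663e-01 -4.000e-04  1.475e-01] [149 133 118]
320 206 [0.5639 0.0017 0.1465] [148 131 116]
321 206 [0.565  0.0049 0.1481] [134 119 107]
322 206 [0.5605 0.0062 0.1453] [136 111  92]
317 207 [ 0.5669 -0.0059  0.1431] [126 111  97]
318 207 [ 0.5678
[... 2889 characters left out ...]
135]
321 182 [ 0.5551 -0.0112  0.1157] [165 148 126]
317 183 [0.5477 0.0025 0.1484] [167 157 143]
318 183 [ 0.5484 -0.0009  0.1426] [168 158 144]
319 183 [ 0.5482 -0.0045  0.1447] [162 152 137]
317 184 [0.5473 0.0032 0.1189] [164 155 140]
307 185 [0.5432 0.0396 0.1188] [174 164 150]
314 185 [0.5435 0.0141 0.1189] [147 139 126]
316 185 [0.5437 0.0068 0.1178] [165 156 142]
317 185 [0.5438 0.0032 0.1164] [164 154 140]
318 185 [ 5.440e-01 -4.000e-04  1.151e-01] [157 149 133]
303 187 [0.5357 0.054  0.1188] [174 163 149]
304 187 [0.5361 0.0506 0.1155] [173 162 148]
308 187 [0.536  0.0359 0.1177] [173 163 149]
310 187 [0.5363 0.0287 0.1157] [168 159 144]
311 187 [0.5364 0.0251 0.115 ] [160 151 137]
```

```bash
cat >> h.py <<'E'
from scipy.spatial.transform import Rotation as Rn
C=np.array([.597,.0755,0]);YAW=np.radians(16.2)
Rc=Rn.from_euler('z',YAW).as_matrix()
def c2w(p): return C+Rc@np.array(p)
def w2c(p): return Rc.T@(np.array(p)-C)
def ball(t): return np.array([-.06,.045-(.113*np.cos(t)-.028*np.sin(t)),.0985+.113*np.sin(t)+.028*np.cos(t)])
def tool():
    o=robot.get_obs();return o['tool_pos'],Rn.from_euler('xyz',o['ee_rot']).as_matrix(),o
E
python3 - <<'E'
from h import *
p,R,o=tool();print(p,'\n',R.round(4))
print('yaw of tool y',np.degrees(np.arctan2(R[1,1],R[0,1])),'target',np.degrees(YAW))
b=c2w(ball(.15));print('ball',b)
print('hinge',c2w([-.06,.045,.0985]),'pad',c2w([-.07,0,.061]))
E
```

```text
[ 0.23894559 -0.49483525  0.20443633] 
 [[-7.000e-04  4.348e-01 -9.005e-01]
 [ 1.800e-03 -9.005e-01 -4.348e-01]
 [-1.000e+00 -2.000e-03 -2.000e-04]]
yaw of tool y -64.22960677531667 target 16.2
ball [ 0.5568324  -0.00130283  0.1430721 ]
hinge [0.52682778 0.10197375 0.0985    ] pad [0.52977944 0.05597062 0.061     ]
```

{"name": "drive_tool", "arguments": {"commands": [[[-0.008,0,0,-0.0223],[-0.008,0,0,-0.0223],[-0.008,0,0,-0.0223],[-0.008,0,0,-0.0223],[-0.008,0,0,-0.0223],[0,0,0,-0.0223],[0,0,0,-0.0223],[0,0,0,-0.0223],[0,0,0,-0.0223],[0,0,0,-0.0223],[0,0,0,0],[0,0,0,0]]], "grip": 0.6}}

```text
time: 1.3
tool_pos: [0.239, -0.4951, 0.2151]
ee_rot: [-3.039, 1.57, 1.951]
wrist_force: [0.5, 0.6, -0.6]
width: 0.0563
```

Run:
```python
from h import *
p,R,o=tool();print(p,'\n',R.round(4),o['width'],o['time'])
print('yaw of tool y',np.degrees(np.arctan2(R[1,1],R[0,1])))
b=c2w(ball(.15));print('delta tool',R.T@(b-p), (R.T@(b-p))/.25)
```

```text
[ 0.2390427  -0.49513517  0.21505624] 
 [[-3.000e-04  9.618e-01  2.737e-01]
 [ 7.000e-04  2.737e-01 -9.618e-01]
 [-1.000e+00 -1.000e-04 -8.000e-04]] 0.05633218870736774 1.3
yaw of tool y 15.88414631790599
delta tool [ 0.07224692  0.44081975 -0.38794424] [ 0.28898769  1.76327898 -1.55177695]
```

{"name": "drive_tool", "arguments": {"commands": [[[0,0.1175,-0.1035,0],[0,0.1175,-0.1035,0],[0,0.1175,-0.1035,0],[0,0.1175,-0.1035,0],[0,0.1175,-0.1035,0],[0,0.1175,-0.1035,0],[0,0.1175,-0.1035,0],[0,0.1175,-0.1035,0],[0,0.1175,-0.1035,0],[0,0.1175,-0.1035,0],[0,0.1175,-0.1035,0],[0,0.1175,-0.1035,0],[0,0.1175,-0.1035,0],[0,0.1175,-0.1035,0],[0,0.1175,-0.1035,-0.001],[0,0,0,0],[0,0,0,0]]]}}

```text
time: 3.0
tool_pos: [0.5551, -0.0001, 0.215]
ee_rot: [-1.343, 1.569, -2.627]
wrist_force: [0.2, -0.8, 0.6]
width: 0.0563
```

Run:
```python
from h import *
p,R,o=tool();print(p,'\n',R.round(4),o['width'],o['time'])
print('yaw of tool y',np.degrees(np.arctan2(R[1,1],R[0,1])))
b=c2w(ball(.15));print('delta tool',R.T@(b-p), (R.T@(b-p))/.25)
s=snap('scene','scene1');cv2.imwrite('pics/scene1c.png',cv2.resize(s['pixels'][130:300,250:450,::-1],None,fx=4,fy=3.5))
```

```text
[ 5.55137366e-01 -1.02688293e-04  2.14968804e-01] 
 [[-1.300e-03  9.592e-01  2.827e-01]
 [-7.000e-04  2.827e-01 -9.592e-01]
 [-1.000e+00 -1.400e-03  3.000e-04]] 0.05629211766345813 3.0
yaw of tool y 16.41947954495277
delta tool [0.07189534 0.00138869 0.00160666] [0.28758136 0.00555474 0.00642665]
```

View pics/scene1c.png

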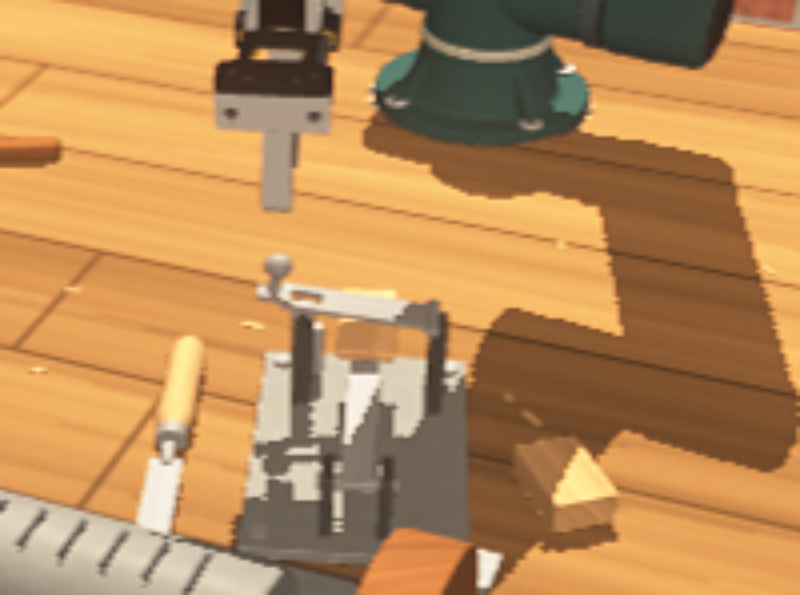

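{"name": "drive_tool", "arguments": {"commands": [[[0.088,0.0055,0.0065,0],[0.088,0,0,0],[0.088,0,0,0],[0.088,0,0,0],[0,0,0,0],[0,0,0,0]]]}}

```text
time: 3.65
tool_pos: [0.5566, -0.0028, 0.1278]
ee_rot: [-1.128, 1.57, -2.414]
wrist_force: [0.1, -0.3, 1.0]
width: 0.0566
```

{"name": "drive_tool", "arguments": {"commands": [[[0,0,0,0],[0,0,0,0],[0,0,0,0],[0,0,0,0],[0,0,0,0],[0,0,0,0]]], "grip": 0}}

```text
time: 4.25
tool_pos: [0.5556, -0.0024, 0.1271]
ee_rot: [-1.398, 1.567, -2.682]
wrist_force: [-4.4, -2.5, 1.1]
width: 0.018
```

Run:
```python
from h import *
p,R,o=tool();print(p,'\n',R.round(4),o['width'],o['time'],o['wrist_force'])
g=p+R[:,0]*-.0188
print('ctl TCP',w2c(p))
print('yaw of tool y',np.degrees(np.arctan2(R[1,1],R[0,1])))
s=snap('scene','scene2');cv2.imwrite('pics/scene2c.png',cv2.resize(s['pixels'][130:300,250:450,::-1],None,fx=4,fy=3.5))
```

```text
[ 0.55555226 -0.00243235  0.12711509] 
 [[-3.800e-03  9.593e-01  2.824e-01]
 [-1.900e-03  2.824e-01 -9.593e-01]
 [-1.000e+00 -4.100e-03  7.000e-04]] 0.017950282890338665 4.25 [-4.36022619 -2.47864932  1.1374435 ]
ctl TCP [-0.06154443 -0.06327439  0.12711509]
yaw of tool y 16.403456305565197
```

View pics/scene2c.png

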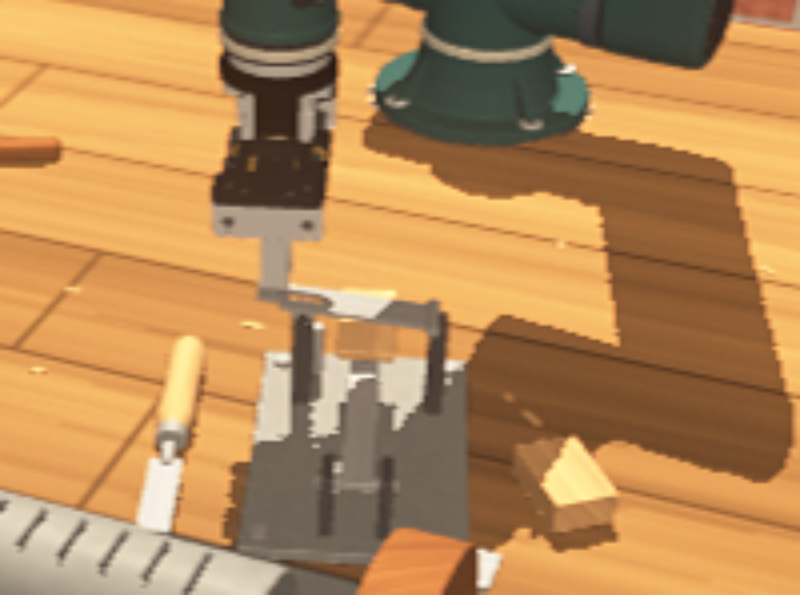

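Run:
```python
from h import *
t=np.concatenate([np.arange(.15,2.5,.1),[2.5]])
b=np.array([ball(x) for x in t]);d=np.diff(b,axis=0)
for x,r in zip(t[1:],d): print(round(x,2),[round(-r[2]/.25,3),0,round(-r[1]/.25,3),0])
```

```text
0.25 [np.float64(-0.042), 0, np.float64(-0.02), 0]
0.35 [np.float64(-0.04), 0, np.float64(-0.024), 0]
0.45 [np.float64(-0.037), 0, np.float64(-0.028), 0]
0.55 [np.float64(-0.034), 0, np.float64(-0.031), 0]
0.65 [np.float64(-0.031), 0, np.float64(-0.035), 0]
0.75 [np.float64(-0.027), 0, np.float64(-0.038), 0]
0.85 [np.float64(-0.023), 0, np.float64(-0.04), 0]
0.95 [np.float64(-0.019), 0, np.float64(-0.042), 0]
1.05 [np.float64(-0.015), 0, np.float64(-0.044), 0]
1.15 [np.float64(-0.011), 0, np.float64(-0.045), 0]
1.25 [np.float64(-0.006), 0, np.float64(-0.046), 0]
1.35 [np.float64(-0.001), 0, np.float64(-0.047), 0]
1.45 [np.float64(0.003), 0, np.float64(-0.046), 0]
1.55 [np.float64(0.008), 0, np.float64(-0.046), 0]
1.65 [np.float64(0.013), 0, np.float64(-0.045), 0]
1.75 [np.float64(0.017), 0, np.float64(-0.043), 0]
1.85 [np.float64(0.021), 0, np.float64(-0.041), 0]
1.95 [np.float64(0.025), 0, np.float64(-0.039), 0]
2.05 [np.float64(0.029), 0, np.float64(-0.036), 0]
2.15 [np.float64(0.032), 0, np.float64(-0.033), 0]
2.25 [np.float64(0.036), 0, np.float64(-0.03), 0]
2.35 [np.float64(0.038), 0, np.float64(-0.026), 0]
2.45 [np.float64(0.041), 0, np.float64(-0.022), 0]
2.5 [np.float64(0.021), 0, np.float64(-0.01), 0]
```

{"name": "drive_tool", "arguments": {"commands": [[[-0.042,-0.004,-0.02,0],[-0.04,0,-0.024,0],[-0.037,0,-0.028,0],[-0.034,0,-0.031,0],[-0.031,0,-0.035,0],[-0.027,0,-0.038,0],[-0.023,0,-0.04,0],[-0.019,0,-0.042,0],[-0.015,0,-0.044,0],[-0.011,0,-0.045,0],[0,0,0,0],[0,0,0,0]]]}}

```text
time: 5.5
tool_pos: [0.5306, 0.0829, 0.1986]
ee_rot: [3.127, 1.57, 1.844]
wrist_force: [-5.7, -2.0, 2.2]
width: 0.0182
```

Run:
```python
from h import *
p,R,o=tool();print(p,o['width'],o['time'],o['wrist_force'])
print('ctl TCP',w2c(p), 'expect',ball(1.15)+[0,-.0008,-.016])
s=snap('scene','scene3');cv2.imwrite('pics/scene3c.png',cv2.resize(s['pixels'][130:300,250:450,::-1],None,fx=4,fy=3.5))
```

```text
[0.53063782 0.08292378 0.19864368] 0.018236688802321245 5.5 [-5.68257683 -2.04175791  2.18043667]
ctl TCP [-0.06165602  0.02564347  0.19864368] expect [-0.06        0.02359831  0.19707997]
```

View pics/scene3c.png

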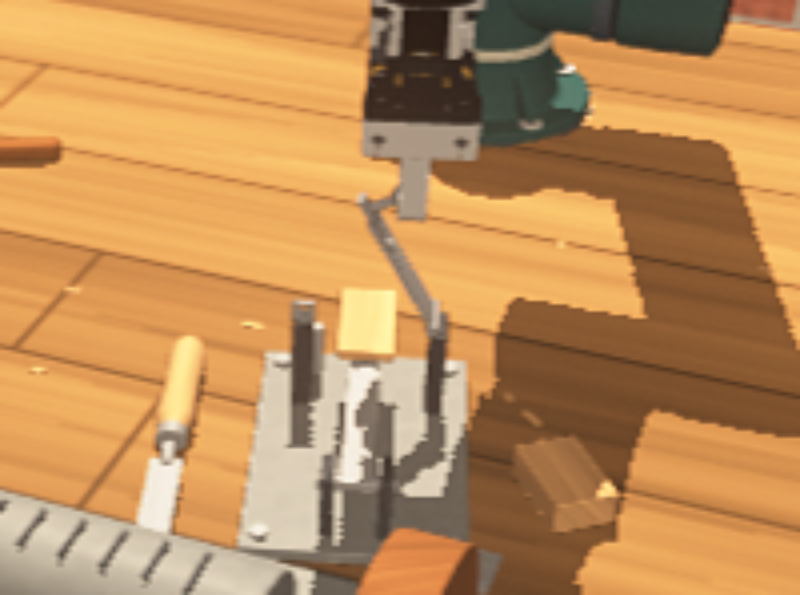

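The hasp is swinging with the gripped ball, now about 1.15 rad, and the lever is still up. I'll carry on round the arc.

{"name": "drive_tool", "arguments": {"commands": [[[-0.006,0,-0.046,0],[-0.001,0,-0.047,0],[0.003,0,-0.046,0],[0.008,0,-0.046,0],[0.013,0,-0.045,0],[0.017,0,-0.043,0],[0.021,0,-0.041,0],[0.025,0,-0.039,0],[0.029,0,-0.036,0],[0.032,0,-0.033,0],[0.036,0,-0.03,0],[0.038,0,-0.026,0],[0.041,0,-0.022,0],[0.021,0,-0.01,0],[0,0,0,0],[0,0,0,0],[0,0,0,0]]]}}

```text
time: 7.25
tool_pos: [0.4961, 0.2034, 0.1285]
ee_rot: [1.426, 1.57, 0.141]
wrist_force: [-0.0, 0.5, 0.4]
width: 0.0004
```

Run:
```python
from h import *
p,R,o=tool();print(p,o['width'],o['time'],o['wrist_force'])
print('ctl TCP',w2c(p), 'expect',ball(2.5)+[0,-.0008,-.016])
s=snap('scene','scene4');cv2.imwrite('pics/scene4c.png',cv2.resize(s['pixels'][130:300,250:450,::-1],None,fx=4,fy=3.5))
```

```text
[0.4960569  0.20340919 0.12853547] 0.0003677006736487645 7.25 [-0.04300386  0.50468     0.43232408]
ctl TCP [-0.0612495   0.15099261  0.12853547] expect [-0.06        0.15148645  0.12769533]
```

View pics/scene4c.png

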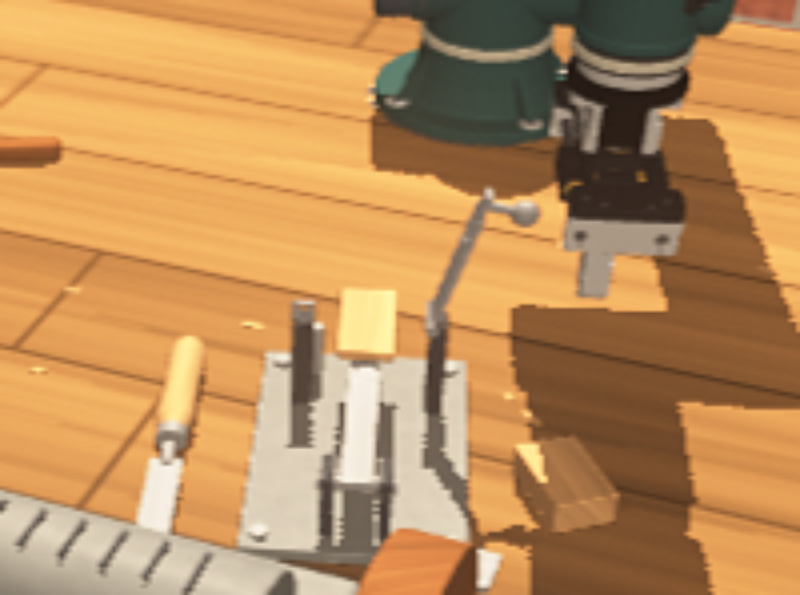

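The image shows the ball slipped out of the jaws near (382,190) px, at roughly 1.8–1.9 rad. I'll go up and over to the hasp's −y side and push it the rest of the way with shut fingers.

{"name": "drive_tool", "arguments": {"commands": [[[-0.13,0,0,0],[-0.13,0,0,0],[-0.13,0,0,0],[-0.13,0,0,0],[0,0,0.11,0],[0,0,0.11,0],[0,0,0.11,0],[0,0,0.11,0],[0,0,0.11,0],[0,0,0,0],[0,0,0,0]]], "grip": 0}}

```text
time: 8.4
tool_pos: [0.5345, 0.0714, 0.2583]
ee_rot: [2.139, 1.57, 0.853]
wrist_force: [0.3, -0.8, -0.1]
width: 0.0003
```

Run:
```python
from h import *
p,R,o=tool();print(p,o['width'],o['time'],o['wrist_force'])
print('ctl TCP',w2c(p), 'yaw',np.degrees(np.arctan2(R[1,1],R[0,1])))
s=dict(np.load('pics/scene4.npz'));P=cloud(s)
for v in range(186,194):
  for u in range(379,385): print(u,v,(w2c(P[v,u])*1000).round(0))
```

```text
[0.53452137 0.07143977 0.25833068] 0.00026612327737776415 8.4 [ 0.26631735 -0.8307094  -0.07605388]
ctl TCP [-0.0611306   0.01353196  0.25833068] yaw 16.33088725108744
379 186 [-388.  120.    0.]
380 186 [-385.  124.    2.]
381 186 [-389.  127.    0.]
382 186 [-393.  131.   -2.]
383 186 [-388.  134.    1.]
384 186 [-392.  138.   -2.]
379 187 [-384.  120.   -1.]
380 187 [-383.  124.   -0.]
381 187 [-65.  97. 210.]
382 187 [-380.  130.    2.]
383 187 [-390.  135.   -5.]
384 187 [-390.  138.   -4.]
379 188 [-62.  92. 208.]
380 188 [-63.  95. 207.]
381 188 [-58.  97. 211.]
382 188 [-58.  99. 211.]
383 188 [-58. 102. 211.]
384 188 [-380.  138.   -2.]
379 189 [-56.  92. 209.]
380 189 [-55.  94. 210.]
381 189 [-55.  97. 210.]
382 189 [-55.  99. 210.]
383 189 [-56. 102. 210.]
384 189 [-61. 105. 207.]
379 190 [-56.  92. 206.]
380 190 [-56.  94. 206.]
381 190 [-52.  97. 209.]
382 190 [-54.  99. 208.]
383 190 [-55. 102. 207.]
384 190 [-56. 105. 207.]
379 191 [-54.  92. 204.]
380 191 [-53.  95. 205.]
381 191 [-50.  97. 207.]
382 191 [-50.  99. 207.]
383 191 [-52. 102. 206.]
384 191 [-55. 105. 204.]
379 192 [-52.  92. 202.]
380 192 [-52.  95. 202.]
381 192 [-53.  97. 202.]
382 192 [-54. 100. 202.]
383 192 [-52. 102. 203.]
384 192 [-54. 105. 202.]
379 193 [-54.  93. 198.]
380 193 [-51.  95. 200.]
381 193 [-51.  97. 200.]
382 193 [-52. 100. 200.]
383 193 [-53. 103. 199.]
384 193 [-56. 106. 197.]
```

{"name": "drive_tool", "arguments": {"commands": [[[0.108,0,0,0],[0.108,0,0,0],[0.108,0,0,0],[0.108,0,0,0],[0,0,-0.034,0],[0,0,-0.034,0],[0,0,-0.034,0],[0,0,-0.034,0],[0,0,-0.034,0],[0,0,-0.034,0],[0,0,-0.034,0],[0,0,-0.034,0],[0,0,-0.034,0],[0,0,-0.034,0],[0,0,-0.034,0],[0,0,0,0],[0,0,0,0]]]}}

```text
time: 10.1
tool_pos: [0.5078, 0.1618, 0.1499]
ee_rot: [-2.948, 1.571, 2.052]
wrist_force: [0.3, -0.1, -0.6]
width: 0.0005
```

Run:
```python
from h import *
p,R,o=tool();print(p,o['width'],o['time'],o['wrist_force'])
print('ctl TCP',w2c(p), 'yaw',np.degrees(np.arctan2(R[1,1],R[0,1])))
s=snap('scene','scene5');cv2.imwrite('pics/scene5c.png',cv2.resize(s['pixels'][130:300,250:450,::-1],None,fx=4,fy=3.5))
```

```text
[0.50783489 0.16183256 0.14987925] 0.0005145352981558289 10.1 [ 0.33280557 -0.09048143 -0.55086909]
ctl TCP [-0.06153868  0.10778088  0.14987925] yaw 16.45105858853548
```

View pics/scene5c.png

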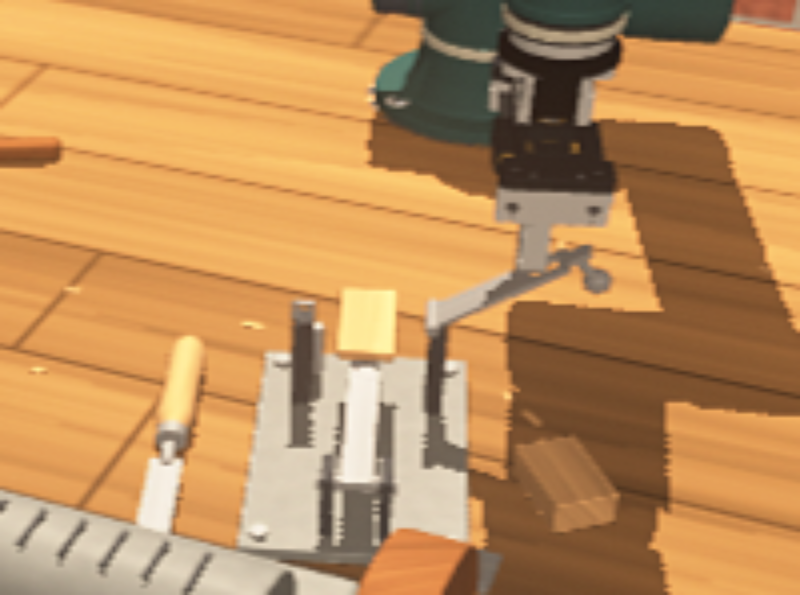

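{"name": "drive_tool", "arguments": {"commands": [[[-0.05,0,0,0],[0,0,0.108,0],[0,0,0.108,0],[0,0,0.108,0],[0,-0.034,0.107,0],[0.05,0,0,0],[0,0,0,0],[0,0,0,0]]]}}

```text
time: 10.95
tool_pos: [0.5299, 0.0563, 0.1496]
ee_rot: [-2.353, 1.57, 2.646]
wrist_force: [-0.8, 0.1, 0.2]
width: 0.0002
```

Run:
```python
from h import *
p,R,o=tool();print(p,o['width'],o['time'],o['wrist_force'])
print('ctl TCP',w2c(p), 'yaw',np.degrees(np.arctan2(R[1,1],R[0,1])))
s=snap('scene','scene6');cv2.imwrite('pics/scene6c.png',cv2.resize(s['pixels'][130:300,250:450,::-1],None,fx=4,fy=3.5))
P=cloud(s)
Q=((P-C)@Rc)
m=(Q[...,1]>.055)&(Q[...,1]<.22)&(Q[...,2]>.09)&(Q[...,2]<.3)&(abs(Q[...,0]+.06)<.03)
q=Q[m];print(len(q)); 
yz=q[:,1:]-[.045,.0985]
st=yz[np.hypot(*yz.T)<.09]
print('strap angle',np.pi-np.median(np.arctan2(st[:,1],st[:,0])),len(st))
# pad top
m=(abs(Q[...,0]+.07)<.03)&(abs(Q[...,1])<.015)&(Q[...,2]>.04)&(Q[...,2]<.11)
q=Q[m]; print(len(q),q.mean(0)*1000,np.polyfit(q[:,0],q[:,2],1), q.min(0),q.max(0))
```

```text
[0.52988957 0.05632557 0.14963825] 0.00017785031276798573 10.95 [-0.7843348   0.10138535  0.15325729]
ctl TCP [-0.06979522  0.00031012  0.14963825] yaw 16.43457901865187
305
strap angle 2.4793625117385814 189
170 [-6.86003585e+01  1.49145737e-02  8.80930153e+01] [-0.16537093  0.07674851] [-0.09883151 -0.01498868  0.07959682] [-0.04009605  0.01448554  0.09526951]
```

View pics/scene6c.png

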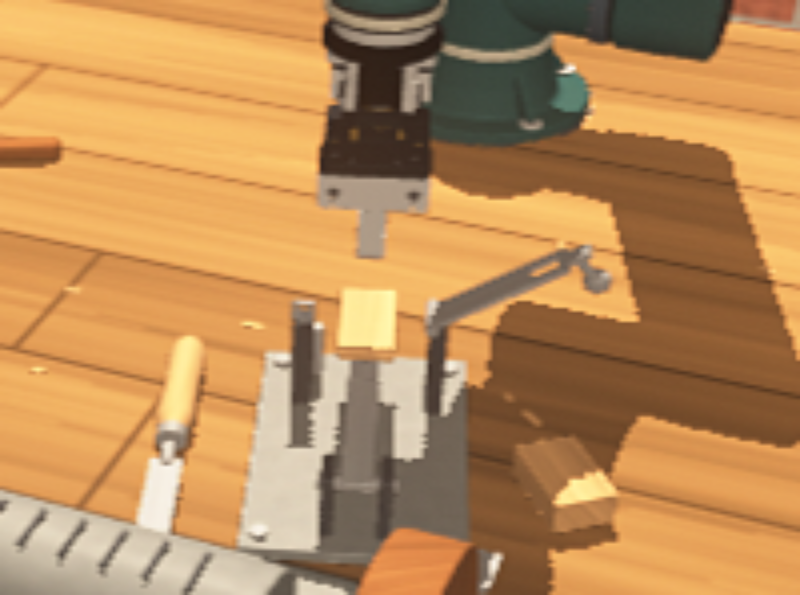

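{"name": "drive_tool", "arguments": {"commands": [[[0.1,0,0,0],[0.1,0,0,0],[0.015,0,0,0],[0.015,0,0,0],[0.015,0,0,0],[0.015,0,0,0],[0.015,0,0,0],[0.015,0,0,0],[0.015,0,0,0],[0.015,0,0,0],[0.01,0,0,0],[0.01,0,0,0],[0,0,0,0],[0,0,0,0],[0,0,0,0]]]}}

```text
time: 12.5
tool_pos: [0.5294, 0.0552, 0.0655]
ee_rot: [-1.463, 1.569, -2.747]
wrist_force: [-5.4, -0.8, 6.4]
width: 0.0006
```

```bash
cat > chk.py <<'E'
from h import *
import sys
p,R,o=tool();print(p,o['width'],o['time'],o['wrist_force'])
print('ctl TCP',w2c(p))
f=sys.argv[1]
s=snap('scene',f);cv2.imwrite('pics/'+f+'c.png',cv2.resize(s['pixels'][160:270,290:420,::-1],None,fx=6,fy=5,interpolation=cv2.INTER_CUBIC))
P=cloud(s);Q=((P-C)@Rc)
m=(Q[...,1]>.055)&(Q[...,1]<.22)&(Q[...,2]>.09)&(Q[...,2]<.3)&(abs(Q[...,0]+.06)<.03)
yz=Q[m][:,1:]-[.045,.0985];st=yz[np.hypot(*yz.T)<.09]
print('strap angle',np.pi-np.median(np.arctan2(st[:,1],st[:,0])),len(st))
# lever: yellowish pad
g=s['pixels'].astype(int)
m=(abs(Q[...,0]+.07)<.034)&(abs(Q[...,1])<.018)&(Q[...,2]>.03)&(Q[...,2]<.1)&(g[...,0]-g[...,2]>60)
q=Q[m]
for a,b in ((-.105,-.085),(-.085,-.055),(-.055,-.035)):
    k=q[(q[:,0]>a)&(q[:,0]<b)]
    print(a,len(k),np.percentile(k[:,2],[10,50,90]).round(4) if len(k) else '')
m=(abs(Q[...,0]+.09)<.008)&(abs(Q[...,1]+.036)<.008)&(Q[...,2]>.03)&(Q[...,2]<.08)
print('post',len(Q[m]),np.sort(Q[m][:,2])[-5:])
E
python3 chk.py scene7
```

```text
[0.52939244 0.05521632 0.06549917] 0.0006385321179761951 12.5 [-5.40766673 -0.7585733   6.39474671]
ctl TCP [-0.07058208 -0.00061638  0.06549917]
strap angle 2.4843486451080095 189
-0.105 21 [0.0631 0.0654 0.0676]
-0.085 66 [0.0626 0.0648 0.0678]
-0.055 75 [0.058  0.0637 0.0661]
post 25 [0.05880076 0.06017491 0.06021093 0.06026506 0.06124843]
```

View pics/scene7c.png

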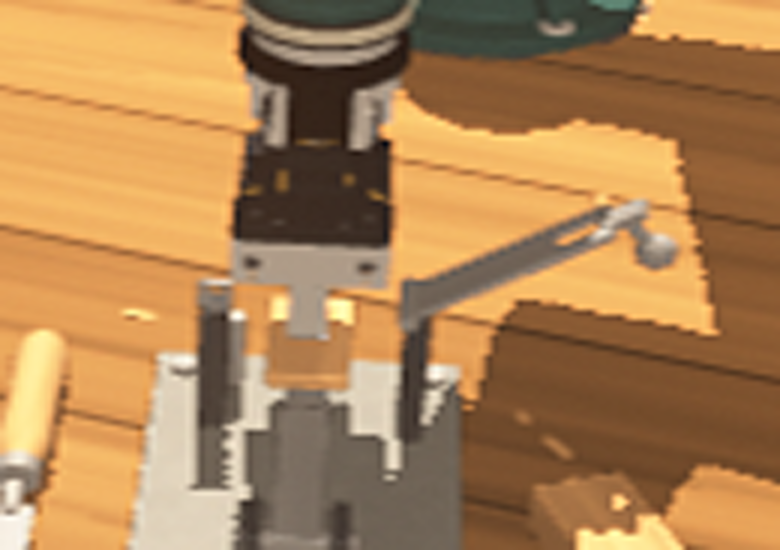

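{"name": "drive_tool", "arguments": {"commands": [[[0.009,0,0,0],[0.009,0,0,0],[0,0,0,0],[0,0,0,0],[0,0,0,0],[0,0,0,0],[0,0,0,0],[0,0,0,0]]]}}

```text
time: 13.35
tool_pos: [0.5296, 0.0552, 0.0612]
ee_rot: [-1.36, 1.569, -2.644]
wrist_force: [-4.3, -0.9, 7.0]
width: 0.0005
```

```bash
python3 chk.py scene8
```

```text
[0.52955493 0.05522592 0.06120828] 0.0005448726251022916 13.35 [-4.31180846 -0.93505599  6.95956627]
ctl TCP [-0.07042336 -0.0006525   0.06120828]
strap angle 2.4762388533881667 188
-0.105 23 [0.0575 0.0593 0.0611]
-0.085 65 [0.0582 0.0607 0.0679]
-0.055 71 [0.0525 0.0594 0.062 ]
post 23 [0.06036109 0.06074501 0.06190436 0.06283193 0.06341798]
```

View pics/scene8c.png

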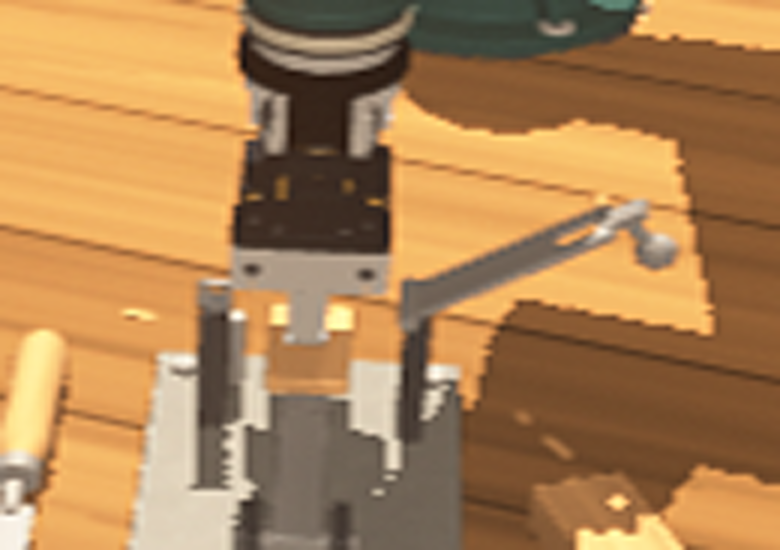

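Run:
```python
from bench import robot
o=robot.get_obs();print(o['tool_pos'],o['wrist_force'],abs(o['qvel']).max())
print(robot.close_job())
```

```text
[0.52957757 0.05520757 0.06123815] [-5.27018724 -0.6205851   7.38933856] 0.0017677515910178541
the job is handed in; nothing more can be done
None
```

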